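# Squeeze a two-speed blow gun into its second stage

## Robot

A 7-joint arm with a two-finger parallel gripper is mounted at the origin on a cart in front of the work surface, level with it; the furniture and walls round the work are solid. World frame = base frame: x ahead of the robot, y to its left, z up, the work surface at z = 0. Lengths are in m, angles in rad, forces in N, time in s.
With the tool pointing down it reaches from about 0.425 to 0.925 m from the base axis. Payload 6.8 kg.
Tool frame: the origin (TCP) lies midway between the tips of the shut fingers; the grasp point (between the pads) lies 19 mm behind it; y points along the fingers, z is the direction in which the jaws open and shut, and the axes are right-handed (so a half turn about y gives the same grasp; the last joint's range is limited). The gripper opens to 85 mm and grips with 20 to 120 N. Pads are 22 mm wide; open, the fingers measure 114 mm over their backs; the gripper's body (76 mm by 85 mm) begins 54 mm behind the grasp point. The pads swing forward as they close: fully open they stand 13 mm farther back than shut.
Start: joints at [-1.343, 0.477, 0.022, 1.555, -0.011, 1.109, -0.083], TCP at [0.222, 0.637, 0.231] pointing down, gripper open.
Joint ranges: [-2.96, 2.96], [-0.34, 2.1], [-1.41, 1.46], [0.24, 2.44], [-1.37, 4.51], [0.17, 1.92], [-2.96, 2.96]. Speed limits (rad/s): [2.39, 2.39, 3.14, 3.14, 3.14, 3.14, 3.14].

## Interface

Orientations are given as a unit quaternion [w, x, y, z].
In Python, from station import bot gives the robot as it stands. The module is installed in compiled form; this text tells all that it offers.
- The arm moves only by the shell command python3 -m crank 'ROWS' [FORCE]. ROWS is JSON, a list of rows, each an object with "linear": the shift along the tool's x, y, z in m, a list of three; "dr": the turn, a rotation vector about the tool's x, y, z in degrees, a list of three; "hand": the gripper command: -1 is shut, 1 is fully open, values between are in proportion. A call has 1 to 10 rows; each row is the pose to reach, as a shift and turn from the pose commanded when the call began, along the tool's axes at that moment; what a row does not reach only later rows make up. A row lasts 1/12 s, in which the tool goes at most 41.7 mm and 7.16 degrees, less where a joint would pass 70% of its speed; a pose out of reach is approached as far as the arm can. A call with a gripper value outside its range is refused whole. The fingers move at their own pace and stop on an object; FORCE is the grip in N (left out, the last holds). Time passes only in rows, so rows that repeat a pose let the fingers close. It gives the time, the measured TCP pose, the force and the opening at its end, in the units of the state.
- bot.get_obs(): the state, without advancing time (a new reading comes with each control period).
- bot.read_camera(name): name is "scene" or "side" or "wrist"; returns the picture (400x640x3 uint8, blue, green, red); there is no depth.
- bot.camera_params(name): a dict with "K" (3x3 intrinsics, pixels), "R" (3x3) and "t" (3): a world point X has camera coordinates R X + t; the wrist camera has in their place "hand_eye" (4x4, takes a point from camera to tool coordinates, whose origin is the TCP and whose axes are the tool frame's). Camera axes: x right, y down, z forward; pixel columns grow to the right and rows downward; lengths in m; the calibration is good to about 2 mm. A picture is of the moment at which its call begins: read the wrist's pose just before it. camera_params takes no time and is no camera call.
- bot.hand_in(): hands the job in, once; it reports no verdict.
Trained networks look in the newest picture that a camera, given by its name, has taken for a name from the list of things; names that differ only in an ending like _2 or _b are one class to them, and where a whole thing is asked for, a point or a joint stands for the part that bears it (a point fixed in the world has none). Each returns a list of dicts, best first, with "score" (0 to 1); they miss things now and then, are a little off and sometimes report something else, mostly with a low value. They report only what shows in the picture. A call takes as long as a camera call.
- bot.search_frame(camera, target): "extent" ([left, top, right, bottom] in pixels, round what is visible of it).
- bot.cut_out(camera, target): "pixels" (400x640 bool, what is visible of it) and "extent" ([left, top, right, bottom] in pixels, round what is visible of it).
- bot.place_of(camera, target): "xy" ([column, row] in pixels: a listed point, or the origin of a listed thing).
The state is a dict: "t": time; "q": joint angles; "joint_vel": joint speeds; "joint_torque": joint torques, N m; "eef_pos": TCP position; "tool_rot": TCP orientation; "contact_force": force on the tool from outside, world axes, zero at the start; "torque": the same for the moment, N m; "gripper_width": opening from 0.0 (shut) to 1.0 (fully open).
Only numpy, scipy, OpenCV 4.12 (cv2) and the standard library are available. Lean on these libraries where they do the work, as an engineer would, in place of code of your own. Each camera call takes 0.05 s, during which the arm holds its last target. There are 200 camera calls.

## Task

Two air blow guns stand in bench holders to have their valves checked. On the one with the long nozzle, squeeze the trigger lever and the handle together between the fingers, past the first pressure point and fully into its second stage, hold it so for a good second, then let go completely. Do not work the trigger of the short-nozzled gun.

Things in the scene. Friction and masses are not known exactly. Their poses are not given: they have to be found in the camera images.
- long_handle: Black rubber handle of the gun with the 95 mm nozzle (other gun: 22 mm); steel lever beside it, gun lying level. Origin: the place to squeeze, midway between outer faces of handle and lever at rest, half-way up, 55 mm above bench. x to the nozzle, y to the lever, z up. Handle 28 mm high, 24 thick, outer face y = -27 mm. 54 mm across at rest, 40 squeezed. Holder plate beneath: 10 mm thick.
- long_first (a joint): First stage of the long-nozzled gun's trigger lever (18 mm high, 9 thick, pivot at handle x = +65 mm, free end x = -40), rad: 0 at rest, 0.108 taken up (7 mm at the place to squeeze, 1.5 to 4 N). Springs back. The gun slides sideways up to 15 mm in its holder on weak springs, so it centres itself between closing fingers.
- long_second (a joint): Second stage of the same lever, rad: 0 until the pressure point (about 9 N at the place to squeeze), 0.108 fully in (7 mm more, 13 N, hard stop). Springs back. The pointer of the dial on the gun turns with it, 1.5 rad. That dial, 88 mm above the bench, from x = 69 mm on in front of the place to squeeze, is the gun's highest part.
- short_first (a joint): First stage of the trigger of the short-nozzled gun (22 mm nozzle tube), which is otherwise the same gun in the same kind of holder, rad: 0 at rest, 0.108 taken up.

How it is judged:
By the outcome, as a careful person would: the job done as asked, in the order asked, and still so for the second after the job is handed in, with the robot touching nothing.
It also fails if it takes over 29 s, if anything falls off the work surface, if the arm or the gripper's body presses on something with over 40 N, if the wrist force passes 120 N, or if a joint passes its speed limit or range.

## Working session

There is one attempt and no reset: what is moved stays moved. The work goes in short steps, Python scripts to look and compute and a shell command to move; the robot and the scene stay as the last step left them, time stands still between calls to the robot, and variables do not carry over. Pictures are saved under pics/ and viewed, about 8 in all and at most 12, crops included, and the job is handed in when it is done.

```bash
mkdir -p pics; cat > h.py <<'E'
import numpy as np,cv2
from station import bot
def ray(c,px):
    p=bot.camera_params(c);K=np.array(p["K"]);R=np.array(p["R"]);t=np.array(p["t"])
    d=R.T@np.linalg.solve(K,[px[0],px[1],1]);return -R.T@t,d
def onz(c,px,z):
    o,d=ray(c,px);return o+d*(z-o[2])/d[2]
def tri(a,b):
    (o1,d1),(o2,d2)=a,b
    s=np.linalg.lstsq(np.c_[d1,-d2],o2-o1,rcond=None)[0]
    p,q=o1+d1*s[0],o2+d2*s[1];return (p+q)/2,np.linalg.norm(p-q)
E
python3 - <<'E'
from h import *
np.set_printoptions(precision=3,suppress=True)
s=bot.get_obs();print(s["t"],s["eef_pos"],s["tool_rot"],s["gripper_width"])
P={}
for c in("scene","side"):
    im=bot.read_camera(c);cv2.imwrite(f"pics/{c}0.png",im)
    for n in("long_handle","long_second","short_first"):
        r=bot.place_of(c,n)[:3];print(c,n,[(np.round(x["xy"]),round(x["score"],2)) for x in r])
        for x in r:
            if n=="long_handle":print(onz(c,x["xy"],.055))
E
```

```text
0.0 [0.222 0.637 0.23 ] [-0.697  0.698 -0.118  0.118] 1.0004831807358587
scene long_handle [(array([235., 182.]), 0.85)]
[0.424 0.287 0.055]Traceback (most recent call last):
  File "<stdin>", line 8, in <module>
ValueError: it knows: long_handle
```

```bash
python3 - <<'E'
from h import *
np.set_printoptions(precision=3,suppress=True)
for c in("scene","side"):
    im=bot.read_camera(c);cv2.imwrite(f"pics/{c}0.png",im)
    for x in bot.place_of(c,"long_handle"):print(c,x["xy"],x["score"],onz(c,x["xy"],.055))
    for n in("long_first","short_first","long_handle"):
        try:print(c,n,[(np.round(x["extent"]),round(x["score"],2)) for x in bot.search_frame(c,n)])
        except Exception as e:print(e)
print(bot.get_obs()["t"])
E
```

```text
scene [234.6, 180.3] 0.87 [0.429 0.298 0.055]
scene long_first []
scene short_first [(array([369., 251., 404., 282.]), 0.69)]
scene long_handle [(array([210., 176., 260., 196.]), 0.88)]
side [255.0, 298.4] 0.66 [0.433 0.278 0.055]
side long_first [(array([226., 279., 256., 333.]), 0.82)]
side short_first [(array([337., 170., 374., 184.]), 0.8)]
side long_handle [(array([238., 273., 297., 331.]), 0.93)]
0.6
```

View pics/scene0.png

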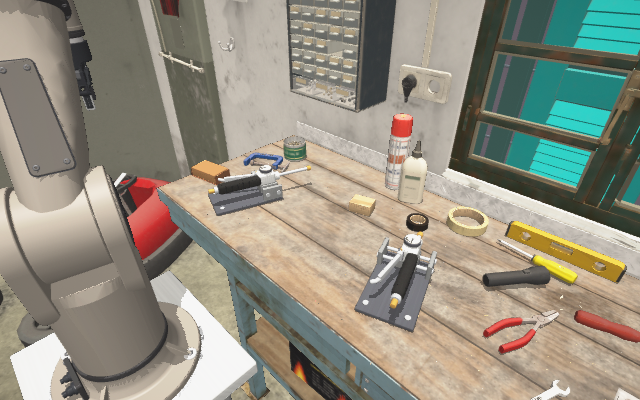

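View pics/side0.png

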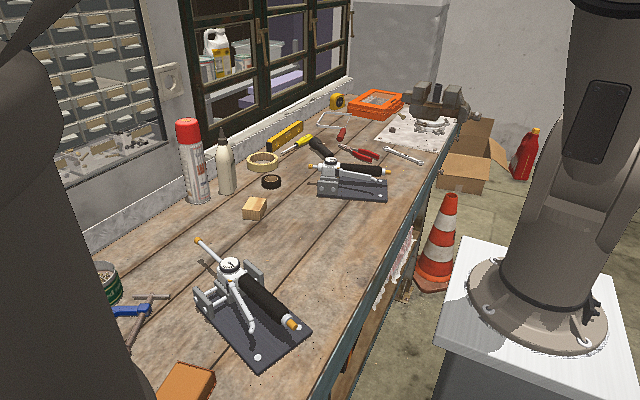

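The long gun is at about (0.43, 0.29). In the side view its nozzle tip is at (197,240) and its rear cap at (293,324). In the scene view they are at (311,169) and (211,190). The dial is towards the wall and the lever is on the robot-left side.

```bash
python3 - <<'E'
from h import *
from scipy.spatial.transform import Rotation as Ro
np.set_printoptions(precision=4,suppress=True)
for n,a,b in(("tip",(311,169),(197,240)),("cap",(211,190),(293,324)),("org",(234.6,181),(255,298.4)),("dial",(265,171),(231,264))):
    p,e=tri(ray("scene",a),ray("side",b));print(n,p,e,"z55",onz("scene",a,.055)[:2],onz("side",b,.055)[:2])
s=bot.get_obs();w,x,y,z=s["tool_rot"];print(Ro.from_quat([x,y,z,w]).as_matrix(),s["eef_pos"],s["q"])
print(bot.camera_params("wrist"))
E
```

```text
tip [0.6321 0.1975 0.0496] 0.0003261361648644985 z55 [0.6256 0.1906] [0.6265 0.2025]
cap [0.3508 0.2956 0.0575] 0.003209475427326896 z55 [0.3546 0.3003] [0.3502 0.2946]
org [0.4245 0.2855 0.0626] 0.006529274622237065 z55 [0.4269 0.2945] [0.4328 0.2781]
dial [0.5019 0.248  0.0767] 0.0034138488156784984 z55 [0.5228 0.2787] [0.5213 0.2282]
[[ 0.9441 -0.      0.3296]
 [-0.3296  0.      0.9441]
 [-0.     -1.      0.    ]] [0.2224 0.6373 0.2313] [-1.3431  0.477   0.0224  1.5554 -0.0115  1.1092 -0.0831]
{'K': array([[290.8221,   0.    , 325.049 ],
       [  0.    , 290.8221, 195.949 ],
       [  0.    ,   0.    ,   1.    ]]), 'hand_eye': array([[ 0.0007,  0.9611,  0.2764, -0.0695],
       [ 0.0008, -0.2764,  0.9611, -0.142 ],
       [ 1.    , -0.0005, -0.0009,  0.001 ],
       [ 0.    ,  0.    ,  0.    ,  1.    ]])}
```

```bash
python3 -m crank '[{"linear":[0.04,0.0,-0.034],"dr":[0,0,0],"hand":1},{"linear":[0.08,0.01,-0.067],"dr":[0,0,0],"hand":1},{"linear":[0.115,0.015,-0.099],"dr":[0,0,0],"hand":1},{"linear":[0.148,0.02,-0.126],"dr":[0,0,0],"hand":1},{"linear":[0.18,0.02,-0.153],"dr":[0,0,0],"hand":1},{"linear":[0.21,0.025,-0.18],"dr":[0,0,0],"hand":1},{"linear":[0.24,0.03,-0.207],"dr":[0,0,0],"hand":1},{"linear":[0.275,0.03,-0.235],"dr":[0,0,0],"hand":1},{"linear":[0.309,0.03,-0.264],"dr":[0,0,0],"hand":1},{"linear":[0.309,0.03,-0.264],"dr":[0,0,0],"hand":1}]' 25
cat >> h.py <<'E'
def wray(px,s):
    from scipy.spatial.transform import Rotation as Ro
    p=bot.camera_params("wrist");H=np.array(p["hand_eye"]);w,x,y,z=s["tool_rot"]
    R=Ro.from_quat([x,y,z,w]).as_matrix();d=np.linalg.solve(np.array(p["K"]),[px[0],px[1],1])
    return R@H[:3,3]+s["eef_pos"],R@H[:3,:3]@d,R
def wz(px,s,z):
    o,d,R=wray(px,s);return o+d*(z-o[2])/d[2]
E
python3 - <<'E'
from h import *
np.set_printoptions(precision=4,suppress=True)
s=bot.get_obs();im=bot.read_camera("wrist");cv2.imwrite("pics/w1.png",im)
R=wray((0,0),s)[2];print(s["t"],s["eef_pos"],s["q"],s["contact_force"])
for x in bot.place_of("wrist","long_handle"):
    p=wz(x["xy"],s,.055);print(x["xy"],x["score"],p,"tool delta",R.T@(p-s["eef_pos"]))
for n in("long_handle","long_first"):
    for x in bot.search_frame("wrist",n):print(n,x)
E
```

```text
t: 1.43
eef_pos: [0.4286, 0.2829, 0.2015]
tool_rot: [-0.697, 0.697, -0.119, 0.119]
contact_force: [0.2, -0.5, -0.3]
gripper_width: 0.999
1.4333 [0.4286 0.2829 0.2015] [-0.8361  0.2445  0.1533  1.978  -0.0456  0.922   0.573 ] [ 0.2035 -0.4954 -0.291 ]
[329.3, 180.0] 0.88 [0.4271 0.2888 0.055 ] tool delta [-0.0034  0.1465  0.0051]
long_handle {'extent': [300.8, 96.7, 323.7, 235.7], 'score': 0.64}
long_first {'extent': [334.0, 134.6, 372.0, 240.5], 'score': 0.6}
```

View pics/w1.png

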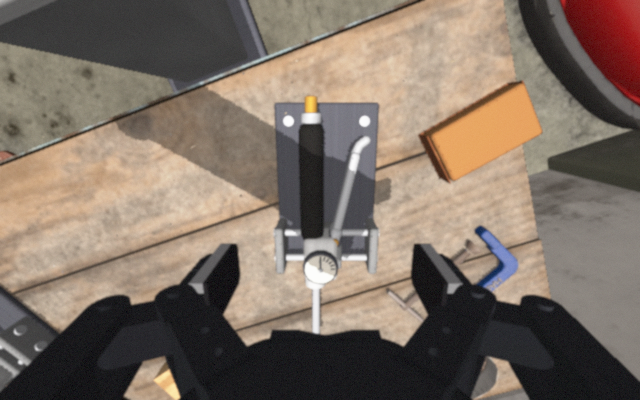

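The wrist view shows the gun aligned with the tool. The handle is at cols 301–324, the lever's outer face is near col 354 at row 180, and the brackets and dial are at rows 230–280, clear of the fingers. The squeeze midpoint is at about (328,180), which matches the network. Next I descend.

```bash
python3 -m crank '[{"linear":[-0.003,0.03,0.005],"dr":[0,0,0],"hand":1},{"linear":[-0.003,0.06,0.005],"dr":[0,0,0],"hand":1},{"linear":[-0.003,0.09,0.005],"dr":[0,0,0],"hand":1},{"linear":[-0.003,0.115,0.005],"dr":[0,0,0],"hand":1},{"linear":[-0.003,0.135,0.005],"dr":[0,0,0],"hand":1},{"linear":[-0.003,0.15,0.005],"dr":[0,0,0],"hand":1},{"linear":[-0.003,0.16,0.005],"dr":[0,0,0],"hand":1},{"linear":[-0.003,0.168,0.005],"dr":[0,0,0],"hand":1},{"linear":[-0.003,0.168,0.005],"dr":[0,0,0],"hand":1}]' 30
python3 - <<'E'
from h import *
s=bot.get_obs();im=bot.read_camera("wrist");cv2.imwrite("pics/w2.png",im);print(s["t"],s["contact_force"])
E
```

```text
t: 2.38
eef_pos: [0.4249, 0.2926, 0.0322]
tool_rot: [-0.697, 0.698, -0.118, 0.117]
contact_force: [0.0, 0.3, -0.1]
gripper_width: 1.001
2.3833 [ 0.01919922  0.27946054 -0.10414586]
```

View pics/w2.png

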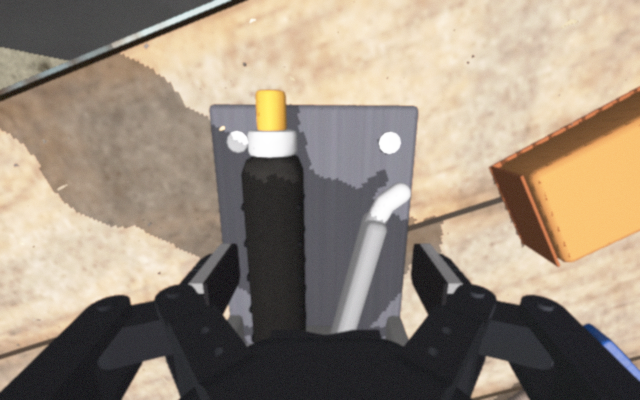

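```bash
python3 - <<'E'
from h import *
np.set_printoptions(precision=4,suppress=True)
s=bot.get_obs();R=wray((0,0),s)[2]
for n,px,z in(("handle left r200",(244,200),.055),("handle right r200",(304,200),.055),("hl r270",(246,270),.055),("hr r270",(305,270),.055),("lever out r270",(368,270),.055),("lever in r270",(345,270),.055),("lever out 230",(385,230),.055),("lever end",(400,190),.055),("handle rear",(272,160),.055),("fingerL",(230,270),.05)):
    print(n,1e3*(R.T@(wz(px,s,z)-s["eef_pos"])))
im=bot.read_camera("wrist")
for x in bot.place_of("wrist","long_handle"):print(x["xy"],x["score"],1e3*(R.T@(wz(x["xy"],s,.055)-s["eef_pos"])))
p=bot.camera_params("wrist");H=np.linalg.inv(p["hand_eye"]);K=p["K"]
for z in(-.0425,-.0275,0,.0275,.0425):
    q=K@(H@[0,-.024,z,1])[:3];print(z,q[:2]/q[2])
E
```

```text
handle left r200 [-33.1969 -21.9121 -34.0992]
handle right r200 [-33.1856 -21.919   -8.1981]
hl r270 [  0.7155 -21.9314 -35.8042]
hr r270 [  0.7196 -21.9388  -8.4366]
lever out r270 [  0.724  -21.9466  20.7724]
lever in r270 [  0.7224 -21.9437  10.1105]
lever out 230 [-19.2367 -21.9367  27.5319]
lever end [-37.6294 -21.9274  32.9063]
handle rear [-50.5368 -21.9054 -21.1247]
fingerL [  3.6383 -16.9306 -45.0689]
[312.2, 270.3] 0.97 [  0.8739 -21.9397  -5.1001]
-0.0425 [230.0238 270.9742]
-0.0275 [262.8889 270.9654]
0 [323.1594 270.9492]
0.0275 [383.4533 270.9329]
0.0425 [416.3508 270.9241]
```

The network and my edge measurements both put the squeeze point 5–6 mm towards the handle side (tool z). I'll shift the tool by that and squeeze.

```bash
python3 -m crank '[{"linear":[0.001,0,-0.003],"dr":[0,0,0],"hand":1},{"linear":[0.001,0,-0.0055],"dr":[0,0,0],"hand":1},{"linear":[0.001,0,-0.0055],"dr":[0,0,0],"hand":1},{"linear":[0.001,0,-0.0055],"dr":[0,0,0],"hand":-1},{"linear":[0.001,0,-0.0055],"dr":[0,0,0],"hand":-1},{"linear":[0.001,0,-0.0055],"dr":[0,0,0],"hand":-1},{"linear":[0.001,0,-0.0055],"dr":[0,0,0],"hand":-1},{"linear":[0.001,0,-0.0055],"dr":[0,0,0],"hand":-1},{"linear":[0.001,0,-0.0055],"dr":[0,0,0],"hand":-1},{"linear":[0.001,0,-0.0055],"dr":[0,0,0],"hand":-1}]' 35
python3 - <<'E'
from h import *
import time
for c in("side","scene","wrist"):
    im=bot.read_camera(c);cv2.imwrite(f"pics/{c}3.png",im)
a=cv2.imread("pics/side0.png")[220:350,170:320];b=cv2.imread("pics/side3.png")[220:350,170:320]
w=cv2.imread("pics/wrist3.png")
v=np.hstack([cv2.resize(x,None,fx=2.6,fy=2.6,interpolation=cv2.INTER_CUBIC) for x in(a,b)])
cv2.imwrite("pics/v3.png",np.vstack([v,cv2.resize(w[150:],(v.shape[1]*1//2,int(250*v.shape[1]/2/640))) .repeat(1,0) if 0 else np.zeros((1,v.shape[1],3),np.uint8)]))
s=bot.get_obs();print(s["t"],s["gripper_width"],s["gripper_width"]*85,s["contact_force"],s["eef_pos"])
E
```

```text
t: 3.37
eef_pos: [0.4251, 0.2874, 0.0341]
tool_rot: [0.698, -0.697, 0.118, -0.118]
contact_force: [-2.9, -0.9, 8.7]
gripper_width: 0.432
3.5167 0.43321915255755394 36.823627967392085 [-2.03741912 -0.51933225  8.76350131] [0.42511949 0.28738347 0.03406718]
```

View pics/v3.png

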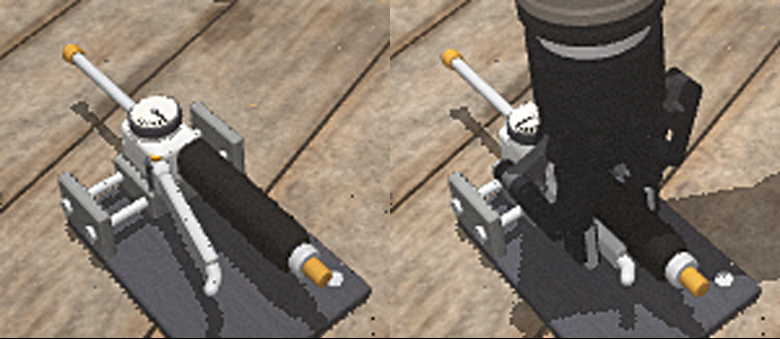

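View pics/wrist3.png

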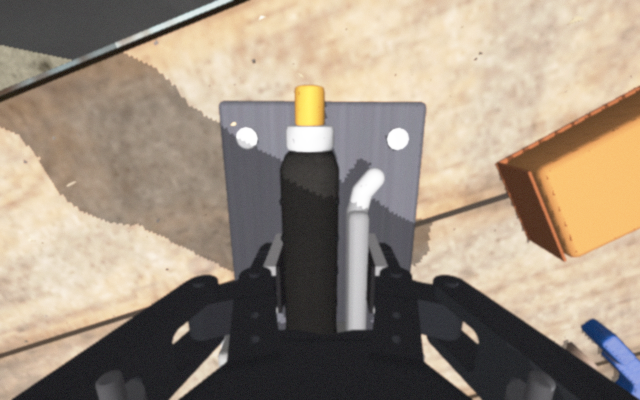

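The wrist view shows the lever now parallel to the handle. Across the outer faces it measures 281→368 px, about 40 mm, which is the fully squeezed size. In the side view the dial pointer has turned. I'll hold it well past a second.

```bash
for i in 1; do python3 -m crank '[{"linear":[0,0,0],"dr":[0,0,0],"hand":-1},{"linear":[0,0,0],"dr":[0,0,0],"hand":-1},{"linear":[0,0,0],"dr":[0,0,0],"hand":-1},{"linear":[0,0,0],"dr":[0,0,0],"hand":-1},{"linear":[0,0,0],"dr":[0,0,0],"hand":-1},{"linear":[0,0,0],"dr":[0,0,0],"hand":-1},{"linear":[0,0,0],"dr":[0,0,0],"hand":-1},{"linear":[0,0,0],"dr":[0,0,0],"hand":-1},{"linear":[0,0,0],"dr":[0,0,0],"hand":-1},{"linear":[0,0,0],"dr":[0,0,0],"hand":-1}]' 40; done
python3 -m crank '[{"linear":[0,0,0],"dr":[0,0,0],"hand":-1},{"linear":[0,0,0],"dr":[0,0,0],"hand":-1},{"linear":[0,0,0],"dr":[0,0,0],"hand":-1},{"linear":[0,0,0],"dr":[0,0,0],"hand":-1},{"linear":[0,0,0],"dr":[0,0,0],"hand":-1},{"linear":[0,0,0],"dr":[0,0,0],"hand":-1},{"linear":[0,0,0],"dr":[0,0,0],"hand":-1},{"linear":[0,0,0],"dr":[0,0,0],"hand":-1}]' 40
python3 - <<'E'
from h import *
im=bot.read_camera("scene");im2=bot.read_camera("side")
f=lambda x:cv2.resize(x,(390,300),interpolation=cv2.INTER_CUBIC)
a=cv2.imread("pics/scene0.png")
b=cv2.imread("pics/side0.png")
v=np.vstack([np.hstack([f(a[160:190,250:289]),f(im[160:190,250:289])]),np.hstack([f(b[250:280,212:251]),f(im2[250:280,212:251])])])
cv2.imwrite("pics/v4.png",v);print(bot.get_obs()["t"])
E
```

```text
t: 4.35
eef_pos: [0.4251, 0.2874, 0.0341]
tool_rot: [0.698, -0.697, 0.118, -0.118]
contact_force: [-3.6, -0.5, 9.2]
gripper_width: 0.428
t: 5.02
eef_pos: [0.4251, 0.2874, 0.0341]
tool_rot: [0.698, -0.697, 0.118, -0.118]
contact_force: [-3.4, -0.0, 8.8]
gripper_width: 0.426
5.1167
```

View pics/v4.png

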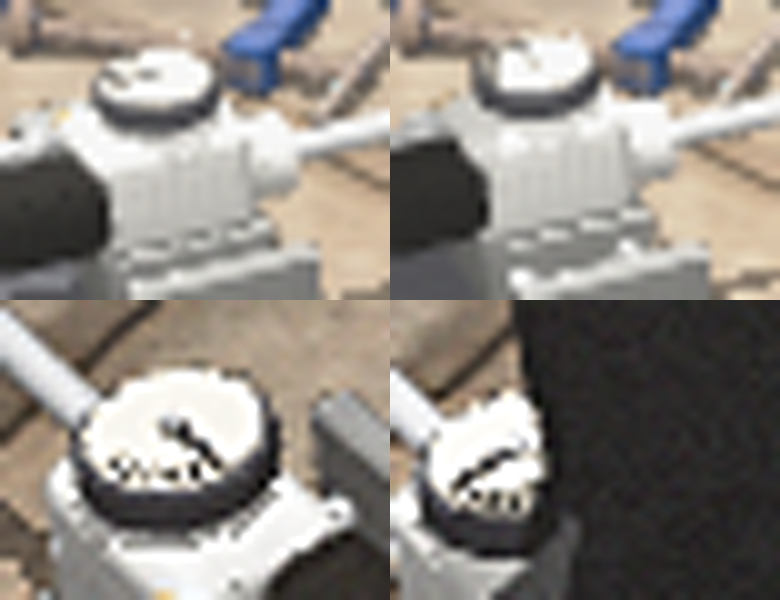

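The side crop shows the dial pointer swung from lower right to lower left, about 1.5 rad, so the second stage is fully in. It has been held for about 2 s. Now I release and withdraw.

```bash
python3 -m crank '[{"linear":[0,0,0],"dr":[0,0,0],"hand":1},{"linear":[0,0,0],"dr":[0,0,0],"hand":1},{"linear":[0,0,0],"dr":[0,0,0],"hand":1},{"linear":[0,0,0],"dr":[0,0,0],"hand":1},{"linear":[0,0,0],"dr":[0,0,0],"hand":1},{"linear":[0,0,0],"dr":[0,0,0],"hand":1},{"linear":[0,0,0],"dr":[0,0,0],"hand":1},{"linear":[0,0,0],"dr":[0,0,0],"hand":1}]'
python3 -m crank '[{"linear":[0,-0.01,0],"dr":[0,0,0],"hand":1},{"linear":[0,-0.03,0],"dr":[0,0,0],"hand":1},{"linear":[0,-0.06,0],"dr":[0,0,0],"hand":1},{"linear":[0,-0.09,0],"dr":[0,0,0],"hand":1},{"linear":[0,-0.12,0],"dr":[0,0,0],"hand":1},{"linear":[0,-0.15,0],"dr":[0,0,0],"hand":1},{"linear":[0,-0.168,0],"dr":[0,0,0],"hand":1},{"linear":[0,-0.168,0],"dr":[0,0,0],"hand":1},{"linear":[0,-0.168,0],"dr":[0,0,0],"hand":1}]'
python3 - <<'E'
from h import *
im=bot.read_camera("wrist");cv2.imwrite("pics/w5.png",im);print(bot.get_obs()["t"])
E
```

```text
t: 5.78
eef_pos: [0.4251, 0.2864, 0.0332]
tool_rot: [-0.697, 0.697, -0.118, 0.118]
contact_force: [0.5, -0.6, 0.3]
gripper_width: 0.999
t: 6.53
eef_pos: [0.4256, 0.2868, 0.2028]
tool_rot: [0.698, -0.696, 0.118, -0.119]
contact_force: [-0.1, -0.4, -0.6]
gripper_width: 0.998
6.5833
```

View pics/w5.png

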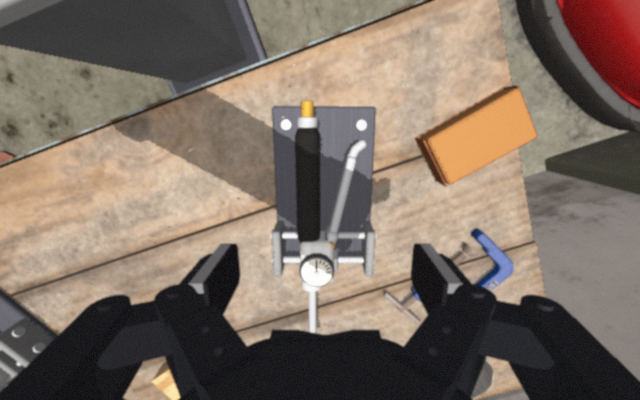

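The lever is back out at its rest slant, with its end at (360,145). The pointer is back at zero, and the gripper is clear of everything.

```bash
python3 -c "from station import bot;print(bot.hand_in())"
```

```text
the job is handed in; nothing more can be done
None
```

I squeezed the long-nozzled gun's trigger lever and handle together fully into the second stage, held it for about 2 s, and let go completely. The job was handed in at about 6.6 s.

- **While held:** the lever was parallel to the handle and about 40 mm across the outer faces, which is the squeezed size. The dial pointer had turned about 90°, matching the 1.5 rad for fully in. Force on the wrist stayed around 9 N.
- **After release:** the last wrist picture shows the lever back at its rest slant and the pointer back at its start. The gripper is open, about 17 cm above the squeezing position, and touching nothing.
- **Disagreement:** my first squeeze position was about 5–6 mm off sideways when seen close up, so I corrected it before closing the fingers. No other checks failed.
- **Short-nozzled gun:** the arm never went near it.

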